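# Set out the pad-seating station

## Robot

A 6-joint arm with a two-finger parallel gripper is mounted at the origin on a cart in front of the work surface, level with it; the furniture and walls round the work are solid. World frame = base frame: x ahead of the robot, y to its left, z up, the work surface at z = 0. Lengths are in m, angles in rad, forces in N, time in s.
With the tool pointing down it reaches from about 0.4 to 0.825 m from the base axis. Payload 7 kg.
Tool frame: the origin (TCP) lies midway between the tips of the shut fingers; the grasp point (between the pads) lies 19 mm behind it; z points along the fingers, y is the line along which they close (so a half turn about z gives the same grasp; the last joint's range is limited). The gripper opens to 88 mm and grips with 3 to 60 N. Pads are 19 mm wide; open, the fingers measure 130 mm over their backs; the gripper's body (78 mm by 193 mm) begins 47 mm behind the grasp point.
Start: joints at [0.288, 0.359, 0.012, 0, -1.224, -0.288], TCP at [0.675, -0, 0.227] pointing down, gripper open.
Joint ranges: [-3.07, 3.07], [-1.43, 2.12], [-1.02, 1.25], [-3.03, 1.67], [-3.05, -0], [-3.03, 3.03]. Speed limits (rad/s): [2.39, 2.39, 3.01, 3.14, 3.14, 3.14].

## Interface

Orientations are given as a unit quaternion [x, y, z, w].
In Python, from bench import robot gives the robot as it stands. The module is installed in compiled form; this text tells all that it offers.
- The arm moves only by the tool arm_command, never from a script. Its argument "plan" is one flat list of numbers, 7 for each row, row after row: the opening, from 0 (shut) to 1 (fully open), then the shift along the tool's x, y, z in mm, then the turn, a rotation vector about the tool's x, y, z in rad. In form: [hand, dx, dy, dz, ax, ay, az, hand, dx, dy, dz, ax, ay, az, ...]. A call has 1 to 12 rows; each row shifts and turns the commanded pose from where the row before left it, along the tool's axes as they then stand; what a row does not reach is not made up. A row lasts 1/12 s, in which the tool goes at most 41.7 mm and 7.16 degrees, less where a joint would pass 70% of its speed; a pose out of reach is approached as far as the arm can. A call with a gripper value outside its range is refused whole. The fingers move at their own pace and stop on an object; the grip force is fixed at half the most. Time passes only in rows, so rows that do not move let the fingers close. It gives the time, the measured TCP pose, the force, the opening and the grip force at its end, in the units of the state.
- robot.read_state(): the state, without advancing time (a new reading comes with each control period).
- robot.get_image(name): name is "scene" or "side" or "wrist"; returns the picture (400x640x3 uint8, red, green, blue); there is no depth.
- robot.get_calibration(name): a dict with "fx", "fy", "cx", "cy" (pixels), "eye" and "rotation" of the camera in the world. Camera axes: x right, y down, z forward; pixel columns grow to the right and rows downward; lengths in m; the calibration is good to about 2 mm. A picture is of the moment at which its call begins: read the wrist's pose just before it. get_calibration takes no time and is no camera call; for the wrist camera it gives the pose at the moment of the call.
- robot.sign_off(): hands the job in; it is judged then, once.
The state is a dict: "time": time; "qpos": joint angles; "qd": joint speeds; "joint_efforts": joint torques, N m; "tcp_pos": TCP position; "orientation": TCP orientation; "wrist_force": force on the tool from outside, world axes, zero at the start; "moment": the same for the moment, N m; "opening": opening from 0.0 (shut) to 1.0 (fully open); "grasp_force": force on a finger pad.
Only numpy, scipy, OpenCV 4.12 (cv2) and the standard library are available. Lean on these libraries where they do the work, as an engineer would, in place of code of your own. Each camera call takes 0.05 s, during which the arm holds its last target. There are 200 camera calls.

## Task

Set out the pad-seating station on the grey heat-proof board: stand the white pad box exactly midway between the burner and the wax tin, and lay the larger of the two loose key pads flat on the middle of the box. Then stand the dark jar with the wide white lid directly in front of the wax tin, and the nozzle bottle directly in front of the pad box, both upright, 9 cm centre to centre (in front means towards the board's front edge, the one without the steel strip, square to the line from burner to tin). Leave the smaller pad and the narrow white tub where they are.

Things in the scene. Friction and masses are not known exactly. Their poses are not given: they have to be found in the camera images.
- board: Fixed grey board on the bench, 170 deep (its x) x 260 wide (its y) x 8 mm thick. Origin: centre of its underside, on the bench; z up; +x points to the back edge, which carries an 8 mm thick steel strip, top 24 mm above the bench; the front edge faces the robot, yaw within 0.12 rad. Burner and tin stand on it at x = 35, y = +90 and -90 mm, either on either side; midway is x = 35, y = 0.
- burner: Fixed small burner on the board: slim brass stem on a round steel foot of 43 mm diameter, 74 mm tall. Origin: centre of its underside, on the board top. Axes parallel to the board's.
- tin: Fixed shallow round black tin with pale wax, 47 mm diameter, 12 mm tall, on the board. Origin: centre of its underside, on the board top. Axes parallel to the board's, so in front of it is its -x.
- pad_box: Loose white card box with closed lid, 36 (its x) x 40 (its y) x 14 mm high, 30 to 55 g. Origin: centre of its underside; z up. Its flat top carries the larger pad.
- big_pad: Loose round key pad, the larger of two: tan disc with a small metal disc in its middle, 30 mm diameter, 6 mm thick, lying flat. Origin: centre of its underside; z up.
- small_pad: Loose round key pad, the smaller of two, same look, 21 mm diameter, 6 mm thick, lying flat. Origin: centre of its underside. Stays where it is.
- jar: Loose dark grey jar with a wide white screw lid, round, 36 mm diameter, 52 mm tall, about 0.07 to 0.12 kg, upright. Origin: centre of its underside; z up. Solid to grasp at any height.
- bottle: Loose small red bottle with a tapered white nozzle, upright, 77 mm tall: round body of 29 mm diameter up to 43 mm, nozzle 18 mm or less above. Origin: centre of its underside; z up. Grasp the body.
- tub: Loose narrow white tub with a white cap, round, 28 mm diameter, 52 mm tall, upright. Origin: centre of its underside. Stays where it is.
Things that resemble listed ones, but are neither listed nor needed, are in the scene too. Leave any green look-alike of the jar alone. Several things have the shape of the big_pad; the one meant has the colours described above.

How it is judged:
By the outcome, as a careful person would: the job done as asked, in the order asked, and still so for the second after the job is handed in, with the robot touching nothing.
It also fails if it takes over 112 s, if anything falls off the work surface, if the arm or the gripper's body presses on something with over 40 N, if the wrist force passes 120 N, or if a joint passes its speed limit or range.

## Working session

There is one attempt and no reset: what is moved stays moved. The work goes in short steps, Python scripts to look and compute and a tool call to move; the robot and the scene stay as the last step left them, time stands still between calls to the robot, and variables do not carry over. Pictures are saved under pics/ and viewed, at most 14 in all, crops included, and the job is handed in when it is done.

Besides the shell and the picture viewer there is one more tool, called after "Emit:" by a JSON object that holds its "op" and its "data". arm_command: Moves the arm, as the interface text tells. Its arguments: {"type":"object","properties":{"plan":{"type":"array"}},"required":["plan"]}

```bash
mkdir -p pics
cat > h.py <<'E'
import numpy as np, cv2
from bench import robot
def snap(n,f):
    im=robot.get_image(n); cv2.imwrite('pics/'+f,im[:,:,::-1]); return im
def ray(c,u,v,z):
    R=np.array(c['rotation']); d=R@np.array([(u-c['cx'])/c['fx'],(v-c['cy'])/c['fy'],1]); e=np.array(c['eye'])
    return e+d*(z-e[2])/d[2]
def proj(c,p):
    q=np.array(c['rotation']).T@(np.array(p)-np.array(c['eye'])); return c['fx']*q[0]/q[2]+c['cx'],c['fy']*q[1]/q[2]+c['cy']
E
python3 - <<'E'
from h import *
s=robot.read_state();print(s['time'],s['tcp_pos'],s['orientation'],s['opening'])
for n in('scene','side','wrist'):
    snap(n,n+'0.png');c=robot.get_calibration(n);print(n,c['fx'],np.round(c['eye'],3),np.round(c['rotation'],3).tolist())
E
```

```text
0.0 [ 6.74478356e-01 -4.07991070e-05  2.25623179e-01] [-7.07057506e-01  7.07155540e-01  5.53558072e-04 -6.46593225e-04] 0.9994370324636729
scene 433.79530911292596 [-0.013 -0.333  0.634] [0.824, -0.394, 0.177, -0.367]
side 399.8608487129131 [0.518 0.824 0.415] [0.003, 0.851, -0.526, -0.01]
wrist 333.78766737777437 [ 0.675 -0.079  0.384] [0.0, 0.989, 0.147, -0.001]
```

View pics/scene0.png

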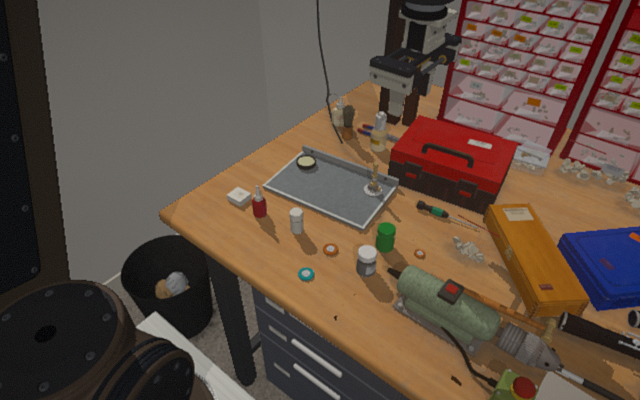

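View pics/wrist0.png

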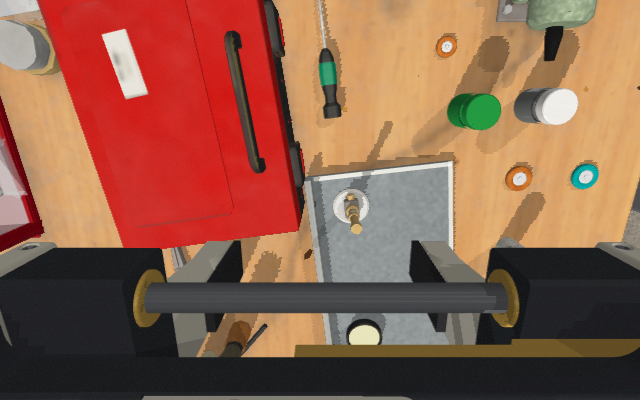

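View pics/side0.png

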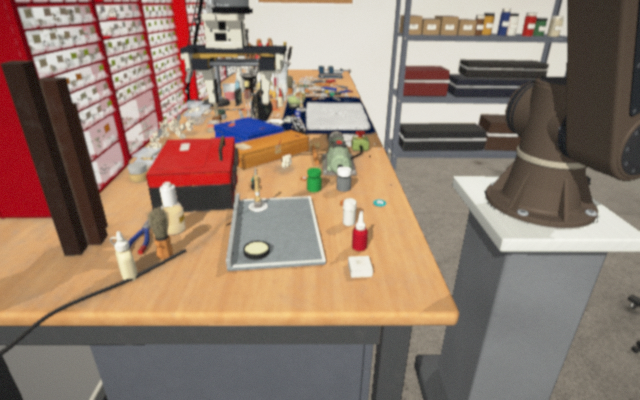

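The scene view shows:
- Pad box (238,197), red bottle (260,205), narrow tub (296,221), jar (367,262), wax tin (306,162) and burner (374,187).
- The jar's green look-alike at (386,238).
- Candidates for the big pad: the tan disc with a metal centre (330,249), the teal disc (306,274) and the small tan pad (420,254). By the description I choose (330,249), which is (519,178) in the wrist view.

```bash
cat >> h.py <<'E'
from scipy.spatial.transform import Rotation as Ro
_g=robot.get_calibration
def cal(n):
    c=dict(_g(n)); c['rotation']=Ro.from_quat(c['rotation']).as_matrix(); return c
def blobs(im,lo,hi,amin=25):
    m=cv2.inRange(cv2.cvtColor(im,cv2.COLOR_RGB2HSV),lo,hi); n,l,s,ce=cv2.connectedComponentsWithStats(m)
    return [(s[i].tolist(),ce[i].round(1).tolist()) for i in range(1,n) if s[i,4]>=amin]
E
python3 - <<'E'
from h import *
cs={n:cal(n) for n in('scene','side','wrist')}
def P(n,u,v,z): print(n,(u,v),ray(cs[n],u,v,z).round(4))
for t,n,u,v,z in [('box','scene',238,194,.014),('box','side',360,263,.014),('bottletip','scene',257,188,.077),('bottletip','side',360,213,.077),('tub','scene',296,212,.052),('tub','side',349,201,.052),('jar','scene',367,253,.052),('jar','side',344,171,.052),('jar','wrist',553,106,.052),('bigpad','scene',330,249,.006),('bigpad','wrist',519,178,.006),('small','wrist',446,46,.006),('teal','wrist',585,177,.006),('tin','scene',306,161,.02),('tin','side',257,248,.02),('tin','wrist',364,334,.02),('foot','scene',374,189,.012),('foot','wrist',351,206,.012),('foot','side',258,207,.012),('corner FR','wrist',452,162,.008),('cornerFR','scene',362,224,.008),('FL','scene',265,186,.008),('BR','wrist',306,178,.008),('FL','side',325,262,.008),('green','wrist',478,110,.052)]:
    print(t,end=' ');P(n,u,v,z)
im=cv2.imread('pics/scene0.png')[140:300,210:450];cv2.imwrite('pics/c1.png',cv2.resize(im,None,fx=3.3,fy=3.3,interpolation=cv2.INTER_CUBIC))
E
```

```text
box scene (238, 194) [0.4393 0.2596 0.014 ]
box side (360, 263) [0.4402 0.2602 0.014 ]
bottletip scene (257, 188) [0.4301 0.1835 0.077 ]
bottletip side (360, 213) [0.4374 0.1965 0.077 ]
tub scene (296, 212) [0.4459 0.0946 0.052 ]
tub side (349, 201) [0.4487 0.0989 0.052 ]
jar scene (367, 253) [ 0.4448 -0.0746  0.052 ]
jar side (344, 171) [ 0.4487 -0.0612  0.052 ]
jar wrist (553, 106) [ 0.4563 -0.0729  0.052 ]
bigpad scene (330, 249) [0.4442 0.0075 0.006 ]
bigpad wrist (519, 178) [0.4496 0.0085 0.006 ]
small wrist (446, 46) [ 0.5493 -0.132   0.006 ]
teal wrist (585, 177) [0.3731 0.0073 0.006 ]
tin scene (306, 161) [0.6204 0.2171 0.02  ]
tin side (257, 248) [0.6206 0.2237 0.02  ]
tin wrist (364, 334) [0.6245 0.2127 0.02  ]
foot scene (374, 189) [0.6439 0.0383 0.012 ]
foot wrist (351, 206) [0.6446 0.0406 0.012 ]
foot side (258, 207) [0.6416 0.0503 0.012 ]
corner FR wrist (452, 162) [ 0.5304 -0.0107  0.008 ]
cornerFR scene (362, 224) [ 0.5387 -0.0024  0.008 ]
FL scene (265, 186) [0.5014 0.2384 0.008 ]
BR wrist (306, 178) [0.697  0.0079 0.008 ]
FL side (325, 262) [0.4999 0.249  0.008 ]
green wrist (478, 110) [ 0.5278 -0.0692  0.052 ]
```

View pics/c1.png

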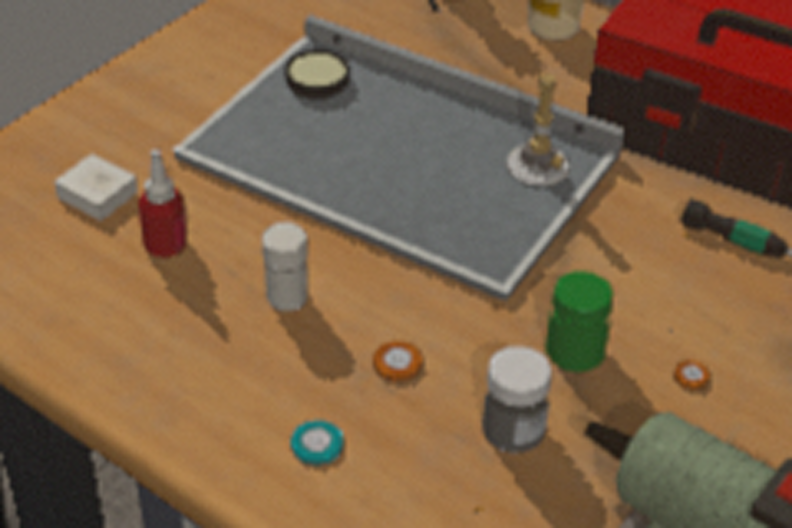

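The crop confirms it: the tan disc with the metal centre (crop 398,361) is the big pad. The teal disc (318,441) and the small tan pad (692,375) are not wanted. The jar is the dark one with the white lid (517,395). Next I move above the box.

Emit:
{"op": "arm_command", "data": {"plan": [1,-29,26,0,0,0,0,1,-29,26,0,0,0,0,1,-29,26,0,0,0,0,1,-29,26,0,0,0,0,1,-29,26,0,0,0,0,1,-29,26,0,0,0,0,1,-29,26,0,0,0,0,1,-29,26,0,0,0,0,1,-29,26,0,0,0,0,1,0,0,30,0,0,0,1,0,0,30,0,0,0,1,0,0,0,0,0,0]}}

```text
time: 1.15
tcp_pos: [0.4377, 0.2595, 0.1617]
orientation: [0.707, -0.707, -0.0, 0.004]
wrist_force: [-0.8, -0.9, -0.9]
opening: 0.999
grasp_force: 0.0
```

Run:
```python
from h import *
s=robot.read_state();print(s['time'],s['tcp_pos'],s['orientation'],s['opening'])
c=cal('wrist');im=snap('wrist','w1.png')
for b in blobs(im,(0,0,150),(180,50,255),150):
    print(b, ray(c,*b[1],.014).round(4))
print(proj(c,(.44,.26,.014)))
m=cv2.inRange(cv2.cvtColor(im,cv2.COLOR_RGB2HSV),(0,0,185),(180,45,255))
u,v=map(int,proj(c,(.44,.26,.014)))
n,l=cv2.connectedComponents(m);k=l[v,u]
if k:
    cn=max(cv2.findContours((l==k).astype('uint8'),0,2)[0],key=cv2.contourArea)
    p=np.array([ray(c,*q[0],.014)[:2] for q in cn],np.float32);print(cv2.minAreaRect(p*1000))
```

```text
1.15 [0.4376644  0.25952758 0.16174748] [ 7.07407232e-01 -7.06795272e-01 -4.57259890e-04  3.90415897e-03] 0.9989763444637296
([11, 0, 69, 196, 1058], [44.0, 100.2]) [0.683  0.1807 0.014 ]
([94, 0, 165, 191, 1916], [210.0, 125.9]) [0.5404 0.2026 0.014 ]
([297, 0, 22, 14, 209], [307.0, 5.5]) [0.4521 0.1065 0.014 ]
([316, 101, 22, 23, 298], [326.3, 113.1]) [0.4362 0.1914 0.014 ]
([300, 166, 40, 43, 1531], [320.0, 186.9]) [0.4421 0.2591 0.014 ]
([355, 323, 57, 3, 160], [384.1, 324.0]) [0.3735 0.4117 0.014 ]
([219, 324, 102, 3, 248], [264.1, 324.8]) [0.5028 0.4121 0.014 ]
(np.float64(322.17399336389195), np.float64(187.85918170876715))
((441.99957275390625, 259.5788879394531), (35.48027420043945, 39.54710388183594), 3.4763574600219727)
```

View pics/w1.png

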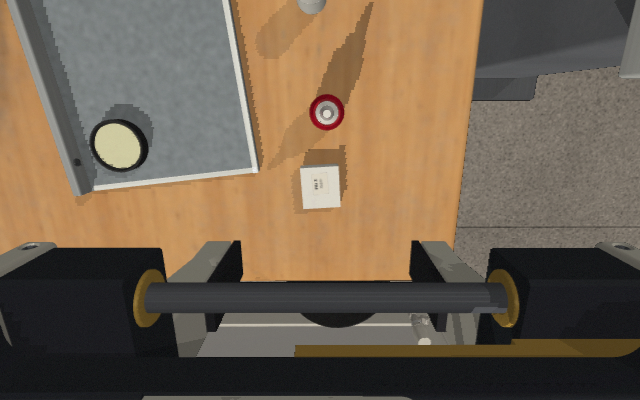

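The box top is at wrist (320,187), which is world (0.442, 0.2595) with a yaw of about 3.5°. The bottle is at (327,112). I align and descend part of the way first.

Emit:
{"op": "arm_command", "data": {"plan": [1,0,-2,20,0,0,-0.06,1,0,0,25,0,0,0,1,0,0,25,0,0,0,1,0,0,20,0,0,0,1,0,0,20,0,0,0,1,0,0,15,0,0,0,1,0,0,10,0,0,0,1,0,0,0,0,0,0,1,0,0,0,0,0,0]}}

```text
time: 1.95
tcp_pos: [0.4438, 0.2612, 0.0323]
orientation: [0.728, -0.686, 0.0, -0.0]
wrist_force: [-0.2, 0.3, 0.3]
opening: 1.005
grasp_force: 0.0
```

Emit:
{"op": "arm_command", "data": {"plan": [1,2,2,15,0,0,0,0.6,0,0,13,0,0,0,0.3,0,0,0,0,0,0,0.3,0,0,0,0,0,0,0.3,0,0,0,0,0,0,0.3,0,0,0,0,0,0,0.3,0,0,0,0,0,0,0.3,0,0,0,0,0,0,0.3,0,0,0,0,0,0,0.3,0,0,0,0,0,0]}}

```text
time: 2.78
tcp_pos: [0.4412, 0.259, 0.0039]
orientation: [0.728, -0.686, -0.0, -0.0]
wrist_force: [-0.5, -0.3, 2.8]
opening: 0.403
grasp_force: 30.0
```

Emit:
{"op": "arm_command", "data": {"plan": [0.3,0,0,-20,0,0,0,0.3,0,0,-30,0,0,0,0.3,0,0,-30,0,0,0,0.3,0,0,-30,0,0,0,0.3,0,0,-30,0,0,0,0.3,0,0,-20,0,0,0,0.3,0,0,0,0,0,0,0.3,0,0,0,0,0,0]}}

```text
time: 3.45
tcp_pos: [0.4414, 0.2594, 0.1648]
orientation: [0.728, -0.686, -0.0, -0.001]
wrist_force: [0.0, -0.5, -1.9]
opening: 0.408
grasp_force: 30.0
```

```bash
cat >> h.py <<'E'
def tin(im,c):
    for b in blobs(im,(20,20,150),(40,120,255),300):
        print('wax',b,ray(c,*b[1],.02).round(4))
E
python3 - <<'E'
from h import *
s=robot.read_state();print(s['tcp_pos'],s['opening'])
c=cal('wrist');im=snap('wrist','w2.png');tin(im,c)
E
```

```text
[0.44141576 0.25938025 0.1647784 ] 0.40762837493293363
wax ([104, 110, 45, 45, 1573], [125.8, 131.8]) [0.6229 0.2192 0.02  ]
wax ([289, 231, 74, 51, 2338], [322.4, 260.0]) [0.4403 0.3351 0.02  ]
```

Emit:
{"op": "arm_command", "data": {"plan": [0.3,18,-23,0,0,0,-0.06,0.3,18,-23,0,0,0,0,0.3,18,-23,0,0,0,0,0.3,18,-23,0,0,0,0,0.3,18,-23,0,0,0,0,0.3,18,-23,0,0,0,0,0.3,18,-23,0,0,0,0,0.3,8,-23,0,0,0,0,0.3,0,0,0,0,0,0,0.3,0,0,0,0,0,0]}}

```text
time: 4.33
tcp_pos: [0.6387, 0.1453, 0.1607]
orientation: [0.748, -0.664, -0.001, 0.002]
wrist_force: [-0.2, 0.2, -1.3]
opening: 0.407
grasp_force: 30.0
```

Run:
```python
from h import *
s=robot.read_state();print(s['time'],s['tcp_pos'],s['orientation'],s['opening'])
c=cal('wrist');im=snap('wrist','w3.png');tin(im,c)
```

```text
4.3333 [0.63871371 0.14525406 0.16072714] [ 0.74753983 -0.66421375 -0.00085101  0.00188855] 0.4071792634144019
wax ([515, 152, 55, 29, 382], [535.5, 166.7]) [0.4506 0.1023 0.02  ]
wax ([289, 231, 74, 51, 1762], [322.5, 262.4]) [0.6323 0.2206 0.02  ]
```

View pics/w3.png

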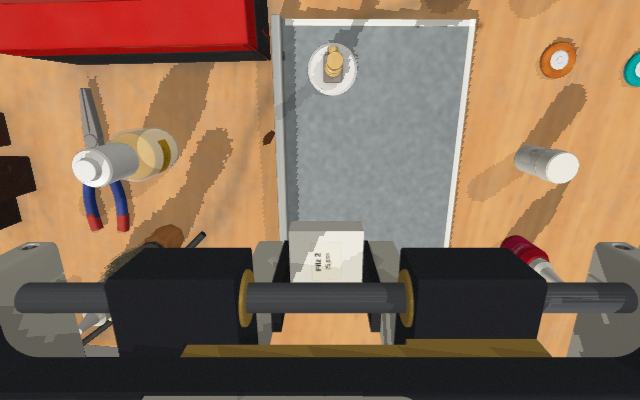

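The view shows the box gripped at about (327,250), the burner foot at (332,69), the front edge from (475,20) to (445,245), and the strip at u≈278.

Run:
```python
from h import *
s=robot.read_state();print(s['time'],s['tcp_pos'],s['orientation'])
c=cal('wrist');im=snap('wrist','w4.png')
g=cv2.cvtColor(im,cv2.COLOR_RGB2HSV)
m=cv2.inRange(g,(0,0,190),(180,40,255));m[:, :290]=0;m[:, 370:]=0;m[:30]=0;m[110:]=0
cn=max(cv2.findContours(m,0,2)[0],key=cv2.contourArea);h=cv2.convexHull(cn);p=np.array([ray(c,*q[0],.008)[:2] for q in h],np.float32)*1000
print('foot',cv2.minEnclosingCircle(p),ray(c,*proj(c,(*[a/1000 for a in cv2.minEnclosingCircle(p)[0]],.008)),.012))
# front edge bright line: rightmost bright px per row
e=[]
for v in range(40,140,5):
    r=np.where((g[v,420:490,2]>200)&(g[v,420:490,1]<40))[0]
    if len(r): e.append(ray(c,420+r[-1],v,.008)[:2]); 
e=np.array(e);f=np.polyfit(e[:,1],e[:,0],1);print('front x=%.4f*y+%.4f'%tuple(f),'res',np.abs(np.polyval(f,e[:,1])-e[:,0]).max(), len(e))
for v in (60,120,180): print(v,[g[v,u].tolist() for u in range(268,302,2)])
print(ray(c,273,60,.024),ray(c,283,60,.024),ray(c,284,120,.024),ray(c,274,120,.024))
```

```text
4.3833 [0.63801462 0.14572299 0.16122969] [ 0.74784319 -0.6638727  -0.00082522  0.00170838]
foot ((644.9407958984375, 41.230438232421875), 21.36320686340332) [0.64498218 0.04156223 0.012     ]
front x=-0.1135*y+0.5293 res 0.00039613323889875485 20
60 [[15, 122, 163], [15, 124, 165], [23, 15, 157], [38, 6, 174], [36, 7, 176], [39, 10, 186], [30, 7, 147], [45, 6, 88], [96, 12, 108], [90, 12, 107], [90, 12, 107], [90, 10, 106], [78, 12, 108], [85, 10, 154], [86, 13, 157], [90, 10, 154], [86, 13, 154]]
120 [[15, 133, 186], [15, 132, 189], [15, 133, 192], [17, 30, 172], [30, 6, 176], [30, 9, 180], [34, 10, 184], [23, 7, 146], [30, 8, 90], [96, 12, 107], [90, 9, 109], [90, 9, 111], [90, 12, 107], [90, 10, 104], [99, 12, 151], [90, 8, 152], [98, 13, 153]]
180 [[15, 129, 193], [15, 133, 194], [15, 137, 190], [15, 135, 193], [16, 89, 174], [36, 7, 186], [39, 10, 186], [35, 8, 185], [30, 7, 147], [30, 3, 97], [98, 10, 105], [98, 10, 104], [90, 10, 107], [83, 9, 109], [78, 12, 107], [77, 12, 151], [90, 12, 152]]
[0.69338556 0.04150046 0.024     ] [0.68524601 0.04052358 0.024     ] [0.68046719 0.08822353 0.024     ] [0.68902081 0.08924372 0.024     ]
```

Emit:
{"op": "arm_command", "data": {"plan": [0.3,14,5,0,0,0,0.006,0.3,0,0,30,0,0,0,0.3,0,0,30,0,0,0,0.3,0,0,25,0,0,0,0.3,0,0,20,0,0,0,0.3,0,0,0,0,0,0,0.3,0,0,0,0,0,0,0.3,0,0,0,0,0,0]}}

```text
time: 5.1
tcp_pos: [0.636, 0.1323, 0.0601]
orientation: [0.747, -0.665, 0.0, -0.001]
wrist_force: [0.0, 0.4, 0.9]
opening: 0.408
grasp_force: 30.0
```

Emit:
{"op": "arm_command", "data": {"plan": [0.3,1.5,1.5,20,0,0,0,0.3,0,0,15,0,0,0,0.3,0,0,8,0,0,0,0.3,0,0,4,0,0,0,0.3,0,0,0,0,0,0,0.3,0,0,0,0,0,0,0.3,0,0,0,0,0,0]}}

```text
time: 5.68
tcp_pos: [0.635, 0.1306, 0.0127]
orientation: [0.746, -0.666, 0.0, -0.001]
wrist_force: [0.1, -0.1, -0.6]
opening: 0.407
grasp_force: 30.0
```

Emit:
{"op": "arm_command", "data": {"plan": [0.3,0,0,0.8,0,0,0,0.3,0,0,0,0,0,0,0.46,0,0,0,0,0,0,0.46,0,0,0,0,0,0,0.46,0,0,0,0,0,0,0.46,0,0,-4,0,0,0,0.46,0,0,-10,0,0,0,0.46,0,0,-20,0,0,0,0.6,0,0,-30,0,0,0,0.8,0,0,-40,0,0,0,1,-30,0,-20,0,0,0,1,0,0,0,0,0,0]}}

```text
time: 6.68
tcp_pos: [0.6341, 0.1638, 0.1422]
orientation: [0.747, -0.665, 0.002, -0.005]
wrist_force: [1.0, 0.3, -0.3]
opening: 0.701
grasp_force: 0.0
```

Emit:
{"op": "arm_command", "data": {"plan": [1,0,0,0,0,0,0,1,0,0,0,0,0,0,1,0,0,0,0,0,0]}}

```text
time: 6.93
tcp_pos: [0.6301, 0.1594, 0.134]
orientation: [0.746, -0.666, -0.0, 0.001]
wrist_force: [0.0, 0.5, -0.4]
opening: 0.929
grasp_force: 0.0
```

```bash
cat >> h.py <<'E'
def boxtop(im,c,g,z=.022,vmin=170):
    m=cv2.inRange(cv2.cvtColor(im,cv2.COLOR_RGB2HSV),(0,0,vmin),(180,45,255))
    u,v=map(int,proj(c,g)); n,l=cv2.connectedComponents(m)
    k=np.bincount(l[v-12:v+12,u-12:u+12].ravel())[1:].argmax()+1
    cn=max(cv2.findContours((l==k).astype('uint8'),0,2)[0],key=cv2.contourArea)
    p=np.array([ray(c,*q[0],z)[:2] for q in cn],np.float32);print('box',cv2.minAreaRect(p*1000),(u,v))
E
python3 - <<'E'
from h import *
s=robot.read_state();print(s['time'],s['tcp_pos'],s['wrist_force'],s['opening'])
c=cal('wrist');im=snap('wrist','w5.png');boxtop(im,c,(.635,.1306,.022))
E
```

```text
6.9333 [0.63012413 0.15942695 0.13398528] [ 0.04894805  0.51967506 -0.38422249] 0.9288254720447973
box ((634.714599609375, 131.3209991455078), (35.96800231933594, 38.94333267211914), 6.4860615730285645) (323, 163)
```

View pics/w5.png

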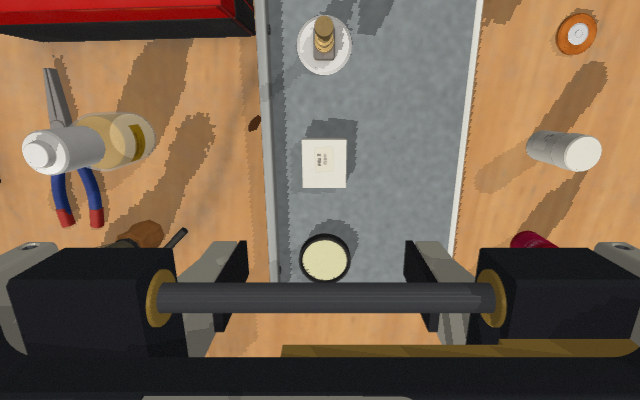

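The box stands at (323,163), world (0.6347, 0.1313) with a yaw of 0.113, which matches the midpoint. Next is the big pad at (577,34).

Emit:
{"op": "arm_command", "data": {"plan": [0.5,21.5,33,0,0,0,0,0.5,21.5,33,0,0,0,0,0.5,21.5,33,0,0,0,0,0.5,21.5,33,0,0,0,0,0.5,21.5,33,0,0,0,0,0.5,21.5,32,0,0,0,0,0.5,0,0,0,0,0,0,0.5,0,0,0,0,0,0,0.5,0,0,0,0,0,0]}}

```text
time: 7.73
tcp_pos: [0.4501, 0.0091, 0.1348]
orientation: [0.746, -0.666, 0.0, -0.0]
wrist_force: [0.3, 0.1, -0.8]
opening: 0.505
grasp_force: 0.0
```

```bash
cat >> h.py <<'E'
def circ(im,c,lo,hi,g,z,r=40):
    u,v=map(int,proj(c,g)); m=cv2.inRange(cv2.cvtColor(im,cv2.COLOR_RGB2HSV),lo,hi); k=np.zeros_like(m); cv2.circle(k,(u,v),r,255,-1); m&=k
    m=cv2.morphologyEx(m,cv2.MORPH_OPEN,np.ones((3,3)))
    h=cv2.convexHull(max(cv2.findContours(m,0,2)[0],key=cv2.contourArea))
    p=np.array([ray(c,*q[0],z)[:2] for q in h],np.float32)*1000
    print('circ',cv2.minEnclosingCircle(p),(u,v))
E
python3 - <<'E'
from h import *
s=robot.read_state();print(s['time'],s['tcp_pos'],s['orientation'],s['opening'])
c=cal('wrist');im=snap('wrist','w6.png');circ(im,c,(0,160,90),(14,255,255),(.449,.0085,.006),.004)
for b in blobs(im,(0,160,90),(14,255,255),100): print(b,ray(c,*b[1],.004))
E
```

```text
7.7333 [0.45005606 0.00911724 0.13484526] [ 7.46028857e-01 -6.65913587e-01  1.70995112e-04 -1.02348989e-04] 0.5051505015365411
circ ((448.1755065917969, 9.01125717163086), 15.211165428161621) (326, 191)
([206, 0, 28, 18, 273], [220.8, 8.5]) [ 0.54686101 -0.12684457  0.004     ]
([311, 175, 34, 33, 593], [327.5, 190.8]) [0.4484528  0.00844582 0.004     ]
```

View pics/w6.png

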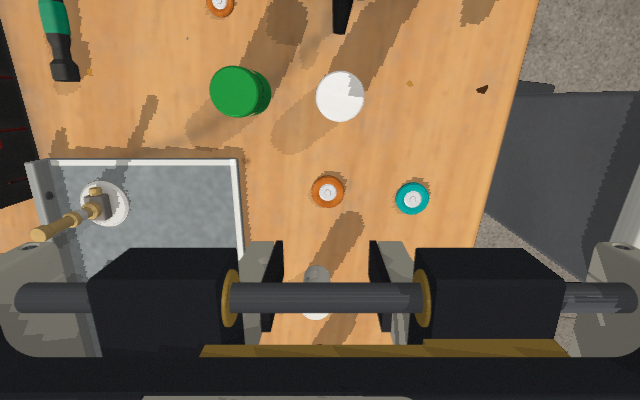

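The big pad is at (327,191), with a radius of 15 mm. I descend and grip it.

Emit:
{"op": "arm_command", "data": {"plan": [0.5,0,1.7,30,0,0,0,0.5,0,0,30,0,0,0,0.5,0,0,30,0,0,0,0.5,0,0,20,0,0,0,0.5,0,0,13,0,0,0,0.5,0,0,7,0,0,0,0.5,0,0,3,0,0,0,0.2,0,0,0,0,0,0,0.2,0,0,0,0,0,0,0.2,0,0,0,0,0,0,0.2,0,0,0,0,0,0,0.2,0,0,0,0,0,0]}}

```text
time: 8.78
tcp_pos: [0.4486, 0.0095, 0.0023]
orientation: [0.746, -0.666, 0.0, -0.001]
wrist_force: [-0.3, -0.6, 0.7]
opening: 0.312
grasp_force: 30.0
```

Emit:
{"op": "arm_command", "data": {"plan": [0.2,0,0,-15,0,0,0,0.2,0,0,-30,0,0,0,0.2,0,0,-35,0,0,0,0.2,0,0,-30,0,0,0,0.2,-16.7,-33,0,0,0,0,0.2,-16.7,-33,0,0,0,0,0.2,-16.7,-33,0,0,0,0,0.2,-16.7,-33,0,0,0,0,0.2,-16.7,-33,0,0,0,0,0.2,-16.7,-34,0,0,0,0,0.2,0,0,0,0,0,0,0.2,0,0,0,0,0,0]}}

```text
time: 9.78
tcp_pos: [0.6353, 0.1324, 0.1108]
orientation: [0.746, -0.666, -0.0, 0.0]
wrist_force: [-0.6, -1.0, 0.1]
opening: 0.315
grasp_force: 30.0
```

Run:
```python
from h import *
s=robot.read_state();print(s['time'],s['tcp_pos'],s['orientation'],s['opening'],s['grasp_force'])
c=cal('wrist');im=snap('wrist','w7.png')
for n,b in (('w',im),('side',snap('side','s7.png'))):
  cc=cal(n);print(n,proj(cc,s['tcp_pos']),[x for x in blobs(b,(0,120,90),(18,255,255),15)][:12])
cr=im[180:330,220:430];cv2.imwrite('pics/c7.png',cv2.resize(cr[:,:,::-1],None,fx=3,fy=3))
```

```text
9.7833 [0.63534212 0.13235022 0.11076279] [ 7.46393300e-01 -6.65504950e-01 -1.82184992e-04  4.12008542e-04] 0.3149821335616419 29.999974966049194Traceback (most recent call last):
  File "<stdin>", line 5, in <module>
  File "h.py", line 13, in cal
    c=dict(_g(n)); c['rotation']=Ro.from_quat(c['rotation']).as_matrix(); return c
           ~~^^^
ValueError: cameras: scene, side, wrist
```

Emit:
{"op": "arm_command", "data": {"plan": [0.2,1,0.6,30,0,0,0,0.2,0,0,25,0,0,0,0.2,0,0,15,0,0,0,0.2,0,0,9,0,0,0,0.2,0,0,4,0,0,0,0.2,0,0,0,0,0,0,0.2,0,0,0,0,0,0,0.2,0,0,0,0,0,0]}}

```text
time: 10.55
tcp_pos: [0.6347, 0.1307, 0.0302]
orientation: [0.746, -0.666, 0.0, -0.001]
wrist_force: [0.7, -0.7, -0.5]
opening: 0.316
grasp_force: 30.0
```

Emit:
{"op": "arm_command", "data": {"plan": [0.2,-0.5,0,3.5,0,0,0,0.2,0,0,1.7,0,0,0,0.2,0,0,0,0,0,0,0.2,0,0,0,0,0,0,0.45,0,0,0,0,0,0,0.45,0,0,0,0,0,0,0.45,0,0,0,0,0,0,0.45,0,0,-10,0,0,0,0.45,0,0,-25,0,0,0,0.45,-10,0,-40,0,0,0,0.45,-20,0,-40,0,0,0,0.45,0,0,0,0,0,0]}}

```text
time: 11.55
tcp_pos: [0.6349, 0.1626, 0.1451]
orientation: [0.747, -0.665, 0.003, -0.006]
wrist_force: [2.1, 0.8, 1.7]
opening: 0.448
grasp_force: 0.0
```

Emit:
{"op": "arm_command", "data": {"plan": [0.8,0,0,0,0,0,0,0.8,0,0,0,0,0,0]}}

```text
time: 11.72
tcp_pos: [0.6304, 0.1595, 0.1365]
orientation: [0.746, -0.666, -0.0, -0.0]
wrist_force: [0.2, -0.4, -0.8]
opening: 0.546
grasp_force: 0.0
```

Run:
```python
from h import *
s=robot.read_state();print(s['time'],s['tcp_pos'],s['opening'])
c=cal('wrist');im=snap('wrist','w8.png');circ(im,c,(0,120,60),(18,255,255),(.635,.131,.028),.026);tin(im,c)
boxtop(im,c,(.635,.131,.022));u,v=map(int,proj(c,(.635,.131,.028)))
cr=im[0:300,220:520];cv2.imwrite('pics/c8.png',cv2.resize(cr[:,:,::-1],None,fx=2,fy=2))
```

```text
11.7167 [0.63035366 0.15952127 0.13647345] 0.5462211482151912
circ ((634.2136840820312, 130.6910858154297), 14.922144889831543) (323, 164)
wax ([526, 135, 64, 34, 506], [550.6, 153.4]) [0.4501 0.1023 0.02  ]
wax ([303, 239, 44, 40, 1361], [324.7, 258.2]) [0.6245 0.2184 0.02  ]
box ((634.0560913085938, 131.98678588867188), (14.914234161376953, 15.057269096374512), 6.547231197357178) (323, 162)
```

View pics/c8.png

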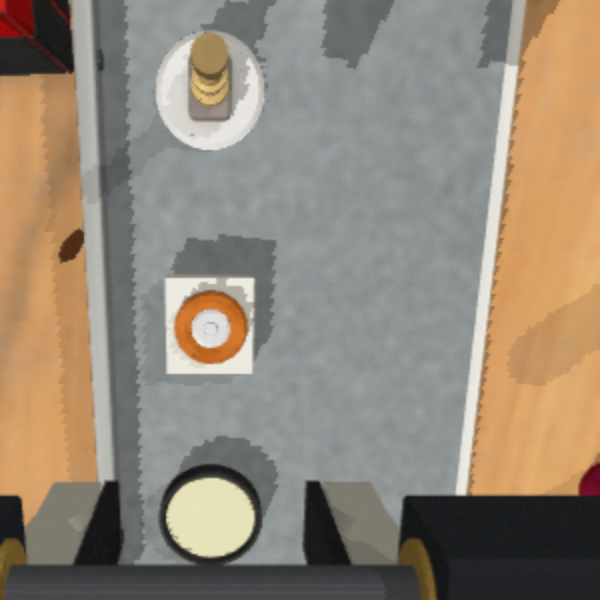

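The pad is centred on the box (crop 210,328); it measures (0.6342, 0.1307) with a radius of 14.9 mm. Now the jar.

Emit:
{"op": "arm_command", "data": {"plan": [0.58,26.2,25.5,0,0,0,0,0.58,26.2,25.5,0,0,0,0,0.58,26.2,25.5,0,0,0,0,0.58,26.2,25.5,0,0,0,0,0.58,26.2,25.5,0,0,0,0,0.58,26.2,25.5,0,0,0,0,0.58,26.2,25.5,0,0,0,0,0.58,26.2,25.5,0,0,0,0,0.58,0,0,0,0,0,0,0.58,0,0,0,0,0,0,0.58,0,0,0,0,0,0]}}

```text
time: 12.68
tcp_pos: [0.4517, -0.0725, 0.1355]
orientation: [0.746, -0.666, -0.0, 0.0]
wrist_force: [0.2, 0.3, -0.2]
opening: 0.581
grasp_force: 0.0
```

Run:
```python
from h import *
s=robot.read_state();print(s['time'],s['tcp_pos'],s['orientation'],s['opening'])
c=cal('wrist');im=snap('wrist','w9.png');circ(im,c,(0,0,150),(180,40,255),(.452,-.072,.052),.052,55)
for b in blobs(im,(50,120,50),(75,255,255),200): print('green',b,ray(c,*b[1],.045))
```

```text
12.6833 [ 0.45165548 -0.07253899  0.13550645] [ 7.45902351e-01 -6.66055223e-01 -1.29541887e-04  3.24207006e-04] 0.5812350624821871
circ ((448.95404052734375, -73.75838470458984), 17.747577667236328) (325, 208)
green ([211, 168, 56, 57, 2227], [238.5, 196.5]) [ 0.51955678 -0.07180527  0.045     ]
```

View pics/w9.png

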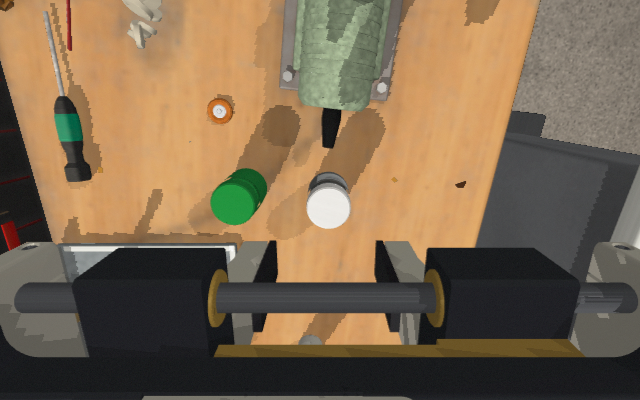

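The jar lid is at (328,200), world (0.449, -0.0738). The green look-alike is at (238,197), and the fingers clear it by about 9 mm.

Emit:
{"op": "arm_command", "data": {"plan": [0.58,1,2.8,20,0,0,0,0.58,0,0,30,0,0,0,0.58,0,0,30,0,0,0,0.58,0,0,20,0,0,0,0.58,0,0,12,0,0,0,0.58,0,0,5,0,0,0,0.2,0,0,0,0,0,0,0.2,0,0,0,0,0,0,0.2,0,0,0,0,0,0,0.2,0,0,0,0,0,0,0.2,0,0,0,0,0,0]}}

```text
time: 13.65
tcp_pos: [0.4496, -0.0732, 0.0196]
orientation: [0.746, -0.666, 0.0, -0.001]
wrist_force: [-0.7, 0.2, -1.0]
opening: 0.398
grasp_force: 30.0
```

Emit:
{"op": "arm_command", "data": {"plan": [0.2,0,0,-15,0,0,0,0.2,0,0,-35,0,0,0,0.2,0,0,-35,0,0,0,0.2,0,0,-35,0,0,0,0.2,-34,-14.6,0,0,0,0,0.2,-34,-14.6,0,0,0,0,0.2,-34,-14.6,0,0,0,0,0.2,-34,-14.6,0,0,0,0,0.2,-34,-14.6,0,0,0,0,0.2,-34,-14.6,0,0,0,0,0.2,-34,-14.6,0,0,0,0,0.2,-34,-14.6,0,0,0,0]}}

```text
time: 14.65
tcp_pos: [0.5343, 0.2119, 0.1395]
orientation: [0.746, -0.666, 0.0, -0.001]
wrist_force: [0.4, -1.0, -0.9]
opening: 0.403
grasp_force: 30.0
```

Emit:
{"op": "arm_command", "data": {"plan": [0.2,0,0,10,0,0,0,0.2,0,0,30,0,0,0,0.2,0,0,25,0,0,0,0.2,0,0,15,0,0,0,0.2,0,0,0,0,0,0,0.2,0,0,0,0,0,0,0.2,0,0,0,0,0,0]}}

```text
time: 15.23
tcp_pos: [0.535, 0.2105, 0.0602]
orientation: [0.746, -0.666, 0.0, -0.001]
wrist_force: [-0.6, -0.0, -1.1]
opening: 0.394
grasp_force: 30.0
```

Emit:
{"op": "arm_command", "data": {"plan": [0.2,0.6,0,17,0,0,0,0.2,0,0,10,0,0,0,0.2,0,0,4,0,0,0,0.2,0,0,1.4,0,0,0,0.2,0,0,0,0,0,0,0.2,0,0,0,0,0,0,0.55,0,0,0,0,0,0,0.55,0,0,0,0,0,0,0.55,0,0,0,0,0,0,0.55,0,0,0,0,0,0]}}

```text
time: 16.07
tcp_pos: [0.5346, 0.2097, 0.0266]
orientation: [0.746, -0.666, 0.0, -0.0]
wrist_force: [-0.2, -0.4, 0.4]
opening: 0.547
grasp_force: 0.0
```

Emit:
{"op": "arm_command", "data": {"plan": [0.55,0,0,-20,0,0,0,0.55,0,0,-35,0,0,0,0.55,0,0,-35,0,0,0,0.55,0,0,-30,0,0,0,0.55,-2,34,0,0,0,0,0.55,-2,34,0,0,0,0,0.55,-2,33,0,0,0,0,0.55,0,0,0,0,0,0,0.55,0,0,0,0,0,0,0.55,0,0,0,0,0,0]}}

```text
time: 16.9
tcp_pos: [0.4337, 0.2045, 0.147]
orientation: [0.747, -0.665, 0.0, -0.001]
wrist_force: [0.3, -0.2, -0.0]
opening: 0.55
grasp_force: 0.0
```

Run:
```python
from h import *
s=robot.read_state();print(s['time'],s['tcp_pos'],s['orientation'],s['opening'])
c=cal('wrist');im=snap('wrist','w10.png')
print(proj(c,(.437,.19,.077)),proj(c,(.535,.21,.06)))
circ(im,c,(0,0,150),(180,40,255),(.535,.21,.06),.06,50)
for b in blobs(im,(165,120,50),(180,255,255),100)+blobs(im,(0,150,50),(4,255,255),100): print('red',b,ray(c,*b[1],.043))
```

```text
16.9 [0.43373659 0.20454173 0.14700621] [ 7.46553634e-01 -6.65324790e-01  1.34533942e-04 -7.59337943e-04] 0.5500265282853622
(np.float64(323.5392502037261), np.float64(193.81276122569446)) (np.float64(193.79475536458295), np.float64(198.55222209832928))
circ ((535.6473388671875, 222.7042236328125), 36.67876052856445) (193, 198)
red ([309, 157, 33, 40, 566], [325.2, 171.5]) [0.43690716 0.18101691 0.043     ]
```

View pics/w10.png

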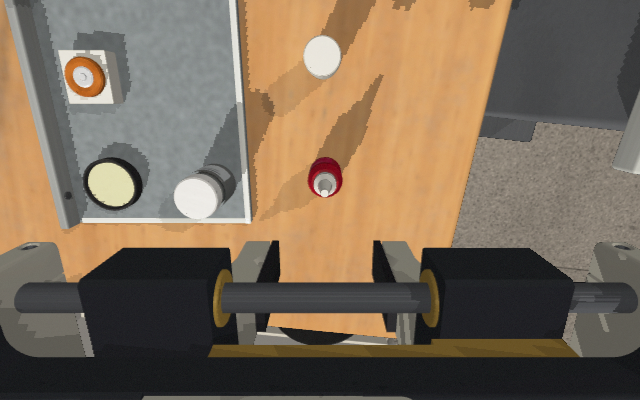

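The jar stands at (198,197) and the tub is at (322,57). The bottle tip at (324,193) gives about (0.4367, 0.190). I grip it with the fingertips at z ≈ 16 mm so the nozzle clears the gripper body.

Emit:
{"op": "arm_command", "data": {"plan": [0.55,14.6,-1.3,10,0,0,0,0.55,0,0,30,0,0,0,0.55,0,0,30,0,0,0,0.55,0,0,25,0,0,0,0.55,0,0,20,0,0,0,0.55,0,0,10,0,0,0,0.55,0,0,5,0,0,0,0.1,0,0,0,0,0,0,0.1,0,0,0,0,0,0,0.1,0,0,0,0,0,0,0.1,0,0,0,0,0,0,0.1,0,0,0,0,0,0]}}

```text
time: 17.95
tcp_pos: [0.4367, 0.1901, 0.0172]
orientation: [0.746, -0.666, 0.0, -0.001]
wrist_force: [-0.5, -0.7, 0.4]
opening: 0.315
grasp_force: 30.0
```

Run:
```python
from h import *
s=robot.read_state();print(s['time'],s['tcp_pos'],s['orientation'],s['opening'],s['grasp_force'])
c=cal('wrist');
im=cv2.imread('pics/w10.png')[:,:,::-1]
# camera pose of w10 from rigid mount
Tn=Ro.from_quat(s['orientation']).as_matrix(); off=Tn.T@(np.array(c['eye'])-s['tcp_pos']); Rc=Tn.T@c['rotation']
T=Ro.from_quat([.74655363,-.66532479,.00013453,-.00075934]).as_matrix()
d=dict(c); d['eye']=np.array([.43373659,.20454173,.14700621])+T@off; d['rotation']=T@Rc
print('jar',ray(d,197.5,198,.060),'tin',ray(d,112.5,183.5,.020),'tip',ray(d,324,193,.077),'box pad',ray(d,85,77,.028))
```

```text
17.95 [0.43671167 0.19008169 0.01722559] [ 7.46266621e-01 -6.65646570e-01  4.93757000e-05 -8.78838354e-04] 0.31515772131120107 29.990475557283034
jar [0.53214822 0.20921208 0.06      ] tin [0.62108515 0.21807163 0.02      ] tip [0.43671966 0.18935469 0.077     ] box pad [0.63137956 0.13108579 0.028     ]
```

Emit:
{"op": "arm_command", "data": {"plan": [0.1,0,0,-15,0,0,0,0.1,0,0,-35,0,0,0,0.1,0,0,-30,0,0,0,0.1,20.4,-25,0,0,0,0,0.1,20.4,-25,0,0,0,0,0.1,20.4,-25,0,0,0,0,0.1,20.2,-25,0,0,0,0,0.1,0,0,25,0,0,0,0.1,0,0,20,0,0,0,0.1,0,0,0,0,0,0,0.1,0,0,0,0,0,0,0.1,0,0,0,0,0,0]}}

```text
time: 18.95
tcp_pos: [0.5453, 0.1206, 0.0527]
orientation: [0.747, -0.665, 0.0, -0.001]
wrist_force: [0.3, 0.4, 0.4]
opening: 0.319
grasp_force: 30.0
```

Final release height is 0.0172 + 0.008 = 0.025.

Emit:
{"op": "arm_command", "data": {"plan": [0.1,0,0,15,0,0,0,0.1,0,0,8,0,0,0,0.1,0,0,3.5,0,0,0,0.1,0,0,1,0,0,0,0.1,0,0,0,0,0,0,0.1,0,0,0,0,0,0,0.5,0,0,0,0,0,0,0.5,0,0,0,0,0,0,0.5,0,0,0,0,0,0,0.5,0,0,0,0,0,0]}}

```text
time: 19.78
tcp_pos: [0.545, 0.1203, 0.0242]
orientation: [0.746, -0.666, 0.0, -0.0]
wrist_force: [-0.3, 0.1, -0.4]
opening: 0.491
grasp_force: 0.0
```

Emit:
{"op": "arm_command", "data": {"plan": [0.5,0,0,-15,0,0,0,0.5,0,0,-30,0,0,0,0.5,0,0,-35,0,0,0,0.5,0,0,-35,0,0,0,0.5,-35,0,-15,0,0,0,0.5,-35,0,-15,0,0,0,0.5,-35,0,-15,0,0,0,0.5,-15,0,-15,0,0,0,0.5,0,0,0,0,0,0,0.5,0,0,0,0,0,0,0.5,0,0,0,0,0,0]}}

```text
time: 20.7
tcp_pos: [0.5307, 0.2389, 0.1983]
orientation: [0.746, -0.666, -0.0, 0.0]
wrist_force: [0.1, -0.1, -0.1]
opening: 0.501
grasp_force: 0.0
```

Run:
```python
from h import *
s=robot.read_state();print(s['time'],s['tcp_pos'],s['orientation'],s['opening'])
c=cal('wrist');im=snap('wrist','w11.png');tin(im,c)
for n,p,z,lo,hi in (('pad',(.6342,.1307,.028),.026,(0,120,60),(18,255,255)),('jar',(.535,.2098,.06),.06,(0,0,150),(180,40,255)),('foot',(.645,.0415,.012),.012,(0,0,180),(180,40,255)),('bottle',(.5451,.1205,.085),.085,(0,0,150),(180,60,255))):
    print(n,end=' ');circ(im,c,lo,hi,p,z,30)
```

```text
20.7 [0.5306806  0.2389089  0.19831795] [ 7.46264456e-01 -6.65649377e-01 -2.01180478e-04  4.78214803e-04] 0.501078792718083
wax ([216, 131, 40, 39, 1214], [235.9, 149.9]) [0.6236 0.2191 0.02  ]
wax ([0, 166, 33, 40, 418], [15.9, 189.1]) [0.8496 0.286  0.02  ]
pad circ ((633.6755981445312, 130.98587036132812), 14.95495319366455) (225, 52)
jar circ ((533.8969116210938, 209.6670379638672), 17.209259033203125) (324, 157)
foot Traceback (most recent call last):
  File "<stdin>", line 5, in <module>
  File "h.py", line 29, in circ
    h=cv2.convexHull(max(cv2.findContours(m,0,2)[0],key=cv2.contourArea))
                     ~~~^^^^^^^^^^^^^^^^^^^^^^^^^^^^^^^^^^^^^^^^^^^^^^^^
ValueError: max() iterable argument is empty
```

View pics/w11.png

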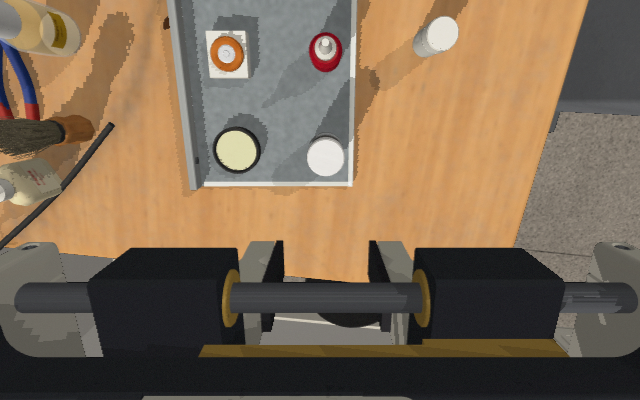

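The jar is 90 mm in front of the tin, at (324,157) against (236,150). The bottle stands upright at (325,47) in front of the box, and the pad is centred on the box at (227,54). The tub at (437,36) was not touched.

```bash
python3 -c "
from bench import robot
print(robot.sign_off())"
```

```text
the job is handed in; nothing more can be done
None
```

The station is set out and handed in at about 21 s: box midway with the larger pad on its middle, jar and nozzle bottle upright 9 cm in front of tin and box; the bottle's spot was read from the arm's position at release, not measured in a picture, and the sign-off gave no verdict.

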